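# Rake the finishing chips level in the drying tray

### The arm

A 6-joint arm with a two-finger parallel gripper is mounted at the origin on the work surface. World frame = base frame: x ahead of the robot, y to its left, z up, the work surface at z = 0. Lengths are in m, angles in rad, forces in N, time in s.
With the tool pointing down it reaches from about 0.35 to 1 m from the base axis. Payload 7.1 kg.
Tool frame: the origin (TCP) lies on the front face of the gripper's body, between the roots of the fingers; the fingertips stand 73 mm ahead of it and the grasp point (between the pads) lies 54 mm ahead of it; z points along the fingers, y is the line along which they close (so a half turn about z gives the same grasp; the last joint's range is limited). The gripper opens to 85 mm and grips with 20 to 120 N. Pads are 22 mm wide; open, the fingers measure 114 mm over their backs; the gripper's body (76 mm by 85 mm) begins 54 mm behind the grasp point. The pads swing forward as they close: fully open they stand 13 mm farther back than shut.
Start: joints at [-1.289, 0.423, 1.63, -0, 1.089, -0.019], TCP at [0.185, -0.597, 0.304] pointing down, gripper open.
Joint ranges: [-3, 3], [-0.9, 2.11], [0.09, 2.58], [-1.31, 4.45], [0.11, 2.69], [-2.54, 2.54]. Speed limits (rad/s): [2.39, 2.39, 3.01, 3.14, 3.14, 3.14].

### API

Orientations are given as a unit quaternion [w, x, y, z].
In Python, from rig import readout, vision, hand_in, spotter gives the robot as it stands.
- The arm moves only by the tool carry_out, never from a script. Its argument "increments" is a list of rows, each a list of 3 entries, a list of its own where there are three numbers: the closure, from 0 (fully open) to 1 (shut), then the shift along the tool's x, y, z in cm, then the turn about the tool's z in rad. A call has 1 to 10 rows; each row is the pose to reach, as a shift and turn from the pose commanded when the call began, along the tool's axes at that moment; what a row does not reach only later rows make up. A row lasts 1/10 s, in which the tool goes at most 50 mm and 8.59 degrees, less where a joint would pass 70% of its speed; a pose out of reach is approached as far as the arm can. A call with a gripper value outside its range is refused whole. The fingers move at their own pace and stop on an object; "newtons" is the grip in N (left out, the last holds). Time passes only in rows, so rows that repeat a pose let the fingers close. It gives the time, the measured TCP pose, the force, the opening and the grip force at its end, in the units of the state.
- readout.sense(): the state, without advancing time (a new reading comes with each control period).
- vision.camera(name): name is "scene" or "top"; returns a dict with "pixels" (400x640x3 uint8, blue, green, red), "fx", "fy", "cx", "cy" (pixels), "origin" and "rotation" of the camera in the world. Camera axes: x right, y down, z forward; pixel columns grow to the right and rows downward; lengths in m; the calibration is good to about 2 mm. A picture is of the moment at which its call begins. There is no depth.
- hand_in(): hands the job in; it is judged then, once.
Trained networks look in the newest picture that a camera, given by its name, has taken for a name from the list of things; names that differ only in an ending like _2 or _b are one class to them, and where a whole thing is asked for, a point or a joint stands for the part that bears it (a point fixed in the world has none). Each returns a list of dicts, best first, with "score" (0 to 1); they miss things now and then, are a little off and sometimes report something else, mostly with a low value. They report only what shows in the picture. A call takes as long as a camera call. They do not tell look-alikes from the thing itself.
- spotter.recognise(label, camera): "point" ([x, y, z] in m, in the coordinates of the camera as it stood for that picture, good to about 4 mm: the middle of the surface that is visible of it).
The state is a dict: "time_s": time; "joint_positions": joint angles; "dq": joint speeds; "joint_torque": joint torques, N m; "tcp_pos": TCP position; "ee_rot": TCP orientation; "force": force on the tool from outside, world axes, zero at the start; "torque": the same for the moment, N m; "opening": opening from 0.0 (shut) to 1.0 (fully open); "grasp_force": force on a finger pad.
Only numpy, scipy, OpenCV 4.12 (cv2) and the standard library are available. Lean on these libraries where they do the work, as an engineer would, in place of code of your own. Each camera call takes 0.05 s, during which the arm holds its last target. There are 200 camera calls.

### The job

Ceramic finishing chips have been tipped into one end of the drying tray: take the rake from its rest and, with its teeth lightly on the tray's slotted floor, rake the chips along into one even layer, two or three over each of the three slotted panels and none lying on another, then stand the rake back in its rest. Keep the touch light, since hard pressing dents the floor and chips the ceramic; move the chips with the rake only, and leave everything else where it is.

Things in the scene. Friction and masses are not known exactly. Their poses are not given: they have to be found in the camera images.
- tray: Aluminium drip pan of the drying tray, fixed to the bench. Outer size 122 (its x) x 246 (its y) x 60 mm high, walls 6 mm, so 110 x 234 mm inside. Origin: centre of its underside, on the bench. Its y axis runs along its length; the chips start at its -y end.
- bed: Slotted steel floor in the tray, fixed, 110 (x) x 234 (y) mm, turned as the tray is; falls 1.5 degrees towards +y for draining (6 mm end to end), level along x. Origin: centre of its upper face, 22 to 30 mm above the bench, varying. Three slotted panels, one per third; thirds meet at y = -39, +39 mm. Over 12 N dents it. Readings are some mm out: feel for the floor, then follow its fall.
- chip1: Blue-grey ceramic finishing chip: triangle with blunted corners, 12 mm thick, about 12 g, brittle (12 N at most). Origin at its centre, z axis through the thickness; the corners lie 15 mm from it (one along +x), the flat sides 9 mm. Starts flat on the floor in the first row, against the -y end (y about -101 mm in the bed's frame).
- chip2: Blue-grey ceramic finishing chip: triangle with blunted corners, 12 mm thick, about 12 g, brittle (12 N at most). Origin at its centre, z axis through the thickness; the corners lie 15 mm from it (one along +x), the flat sides 9 mm. Starts flat on the floor in the first row, against the -y end (y about -101 mm in the bed's frame).
- chip3: Blue-grey ceramic finishing chip: triangle with blunted corners, 12 mm thick, about 12 g, brittle (12 N at most). Origin at its centre, z axis through the thickness; the corners lie 15 mm from it (one along +x), the flat sides 9 mm. Starts flat on the floor in the first row, against the -y end (y about -101 mm in the bed's frame).
- chip4: Blue-grey ceramic finishing chip: triangle with blunted corners, 12 mm thick, about 12 g, brittle (12 N at most). Origin at its centre, z axis through the thickness; the corners lie 15 mm from it (one along +x), the flat sides 9 mm. Starts flat on the floor in the second row (y about -57 mm in the bed's frame); a bare strip 12 mm wide or more parts the rows.
- chip5: Blue-grey ceramic finishing chip: triangle with blunted corners, 12 mm thick, about 12 g, brittle (12 N at most). Origin at its centre, z axis through the thickness; the corners lie 15 mm from it (one along +x), the flat sides 9 mm. Starts flat on the floor in the second row (y about -57 mm in the bed's frame); a bare strip 12 mm wide or more parts the rows.
- chip6: Blue-grey ceramic finishing chip: triangle with blunted corners, 12 mm thick, about 12 g, brittle (12 N at most). Origin at its centre, z axis through the thickness; the corners lie 15 mm from it (one along +x), the flat sides 9 mm. Starts flat on the floor in the third row (y about -13 mm in the bed's frame); a bare strip 12 mm wide or more parts it from the second.
- chip7: Blue-grey ceramic finishing chip: triangle with blunted corners, 12 mm thick, about 12 g, brittle (12 N at most). Origin at its centre, z axis through the thickness; the corners lie 15 mm from it (one along +x), the flat sides 9 mm. Starts flat on the floor in the third row (y about -13 mm in the bed's frame); a bare strip 12 mm wide or more parts it from the second.
- chip8: Blue-grey ceramic finishing chip: triangle with blunted corners, 12 mm thick, about 12 g, brittle (12 N at most). Origin at its centre, z axis through the thickness; the corners lie 15 mm from it (one along +x), the flat sides 9 mm. Starts lying on top of the third row, bridging its two chips.
- rake: Upright hand rake, 0.16 kg, standing in its rest. Square wooden grip 20 x 20 mm along z; origin in the grip, 45 mm below its top, 39 mm above the brass ferrule, 105 mm above the tips of the teeth. Head bar 92 (x) x 22 (y) x 12 mm, underside 69 mm below the origin; under it one row along x of 7 round steel teeth 5 mm thick, 36 mm long, 13.3 mm apart (gaps 8 mm, row 85 mm).
- rest: Slotted wooden block, fixed, the rest of the rake: 126 (x) x 56 (y) x 46 mm high, origin at the centre of its underside. A slot along x, 14 mm wide and 100 mm long, takes the teeth; the underside of the head bar then sits on the block's top, with the rake's origin 115 mm above the bench over the block's centre.
- dome: Bystander, fixed: clear dome 80 mm across and 80 mm high over a watch movement, on a wooden base 92 mm across. Origin at the centre of its underside.
- screwdriver: Bystander, loose: brass screwdriver 140 mm long, lying on the bench.
- brush: Bystander, loose: brush 170 mm long, lying on the bench.
- loupe: Bystander, loose: black eye loupe, 42 mm across, 34 mm high.
- watch: Bystander, loose: steel watch with white dial, 40 mm across, 12 mm high.
- scoop: Bystander, loose: green scoop 70 x 55 x 28 mm with a 75 mm handle.
Not all that is in view belongs to the job. Of the things that look like the rake, the middle-sized one is meant.

How it is judged:
By the outcome, as a careful person would: the job done as asked, in the order asked, and still so for the second after the job is handed in, with the robot touching nothing.
It also fails if it takes over 70 s, if anything falls off the work surface, if the arm or the gripper's body presses on something with over 40 N, if the wrist force passes 120 N, or if a joint passes its speed limit or range.

## Working session

There is one attempt and no reset: what is moved stays moved. The work goes in short steps, Python scripts to look and compute and a tool call to move; the robot and the scene stay as the last step left them, time stands still between calls to the robot, and variables do not carry over. Pictures are saved under pics/ and viewed, at most 13 in all, crops included, and the job is handed in when it is done.

Besides the shell and the picture viewer there is one more tool, called after "Emit:" as name(argument=value, ...), one argument or row to a line, values as JSON. carry_out: Moves the arm, as the interface text tells. Its arguments: {"type":"object","properties":{"increments":{"type":"array","items":{"type":"array"}},"newtons":{"type":"number"}},"required":["increments"]}

```bash
mkdir -p pics; ls; cat > h.py <<'E'
import numpy as np, cv2
from rig import readout, vision, hand_in, spotter
def cam(n,f=None):
    c=vision.camera(n)
    if f: cv2.imwrite('pics/'+f,c['pixels'])
    return c
def R(c): return np.array(c['rotation'],float).reshape(3,3)
def w(c,p): return np.array(c['origin'])+R(c)@np.array(p)
def px(c,P):
    q=R(c).T@(np.array(P)-np.array(c['origin'])); return np.round([c['fx']*q[0]/q[2]+c['cx'],c['fy']*q[1]/q[2]+c['cy']],1)
def ray(c,u,v,z):
    d=R(c)@np.array([(u-c['cx'])/c['fx'],(v-c['cy'])/c['fy'],1]); o=np.array(c['origin']); return o+d*(z-o[2])/d[2]
E
python3 - <<'E'
from h import *
s=readout.sense(); print({k:np.round(v,3) for k,v in s.items()})
for n in ['scene','top']:
    c=cam(n,n+'0.png'); print(n,np.round(c['origin'],3),np.round(R(c),3).tolist(),c['fx'],c['cx'],c['cy'])
    for l in ['tray','bed','chip1','rake','rest','dome','scoop','loupe','watch','brush','screwdriver']:
        for d in spotter.recognise(l,n):
            P=w(c,d['point']); print(l,round(d['score'],2),np.round(P,3),px(c,P))
E
```

```text
pics
{'time_s': np.float64(0.0), 'joint_positions': array([-1.289,  0.424,  1.631,  0.   ,  1.089, -0.019]), 'dq': array([-0.   ,  0.002,  0.001, -0.   ,  0.   , -0.001]), 'joint_torque': array([ 3.0000e-03, -5.5738e+01, -2.8174e+01,  0.0000e+00,  7.0000e-03,
       -0.0000e+00]), 'tcp_pos': array([ 0.185, -0.596,  0.303]), 'ee_rot': array([-0.001,  0.989,  0.15 , -0.   ]), 'force': array([ 0.303, -0.335, -0.444]), 'torque': array([0.034, 0.006, 0.021]), 'grasp_force': np.float64(0.0), 'opening': np.float64(0.996)}Traceback (most recent call last):
  File "<stdin>", line 4, in <module>
  File "h.py", line 7, in R
    def R(c): return np.array(c['rotation'],float).reshape(3,3)
                     ~~~~~~~~~~~~~~~~~~~~~~~~~~~~~~~~~~~~~^^^^^
ValueError: cannot reshape array of size 4 into shape (3,3)
```

```bash
sed -i "s/^def R(c).*/from scipy.spatial.transform import Rotation as Ro\ndef R(c): return Ro.from_quat(np.array(c['rotation'],float),scalar_first=True).as_matrix()/" h.py
python3 - <<'E'
from h import *
for n in ['scene','top']:
    c=cam(n,n+'0.png'); print(n,np.round(c['origin'],3),np.round(R(c),3).tolist(),c['fx'],c['cx'],c['cy'])
    for l in ['tray','bed','chip1','rake','rest','dome','scoop','loupe','watch','brush','screwdriver']:
        for d in spotter.recognise(l,n):
            P=w(c,d['point']); print(l,round(d['score'],2),np.round(P,3),px(c,P))
E
```

```text
scene [1.143 0.384 0.941] [[-0.502, 0.666, -0.552], [0.865, 0.379, -0.33], [-0.011, -0.643, -0.766]] 450.2939586315866 315.08983525844724 202.48992434403843
tray 0.97 [ 0.628 -0.     0.046] [288.9 237.9]
bed 0.83 [0.576 0.01  0.027] [303.6 229.4]
bed 0.45 [0.738 0.26  0.032] [364.8 327.9]
chip1 0.39 [ 0.625 -0.056  0.04 ] [270.8 229.6]
rake 0.8 [0.504 0.291 0.075] [422.6 243.4]
rake 0.74 [0.355 0.391 0.105] [487.7 208.7]
rake 0.58 [0.535 0.403 0.038] [461.6 282.9]
rest 0.91 [0.528 0.298 0.043] [419.5 260. ]
rest 0.17 [ 0.77  -0.033  0.018] [245.  282.4]
rest 0.16 [ 0.613 -0.105  0.041] [257.3 218.2]
dome 0.6 [ 0.528 -0.275  0.048] [224.  171.7]
scoop 0.85 [ 0.772 -0.032  0.015] [245.2 284. ]
loupe 0.85 [0.739 0.262 0.033] [365.4 328.2]
loupe 0.2 [ 0.576 -0.111  0.045] [263.3 206.6]
watch 0.69 [ 0.714 -0.256  0.013] [187.8 229.1]
watch 0.22 [ 0.574 -0.108  0.044] [264.7 206.8]
brush 0.92 [0.385 0.19  0.019] [399.6 208.2]
screwdriver 0.47 [ 0.357 -0.256  0.023] [265.5 143.8]
screwdriver 0.3 [ 0.527 -0.272  0.051] [224.8 170.9]
top [0.447 0.034 1.356] [[0.022, -0.997, 0.076], [-1.0, -0.
[... 369 characters left out ...]
chip1 0.61 [ 0.624 -0.056  0.04 ] [353.3 171. ]
chip1 0.46 [ 0.574 -0.111  0.036] [373.7 190.2]
chip1 0.43 [ 0.58  -0.066  0.037] [356.6 187.3]
chip1 0.37 [ 0.572 -0.02   0.043] [339.5 189.7]
rake 0.93 [0.492 0.287 0.059] [221.9 217.3]
rake 0.79 [0.528 0.397 0.038] [182.8 202.9]
rake 0.69 [0.347 0.383 0.068] [182.2 272.4]
rest 0.89 [0.494 0.28  0.045] [225.6 216.5]
dome 0.87 [ 0.513 -0.28   0.058] [438.8 214. ]
dome 0.61 [ 0.573 -0.109  0.042] [373.1 190.1]
scoop 0.8 [ 0.774 -0.035  0.007] [345.7 118.3]
loupe 0.49 [0.721 0.256 0.032] [238.3 133.1]
watch 0.44 [ 0.712 -0.26   0.005] [427.2 142.4]
brush 0.94 [0.38  0.193 0.014] [258.8 260. ]
screwdriver 0.81 [ 0.351 -0.258  0.019] [426.8 275.1]
```

View pics/scene0.png

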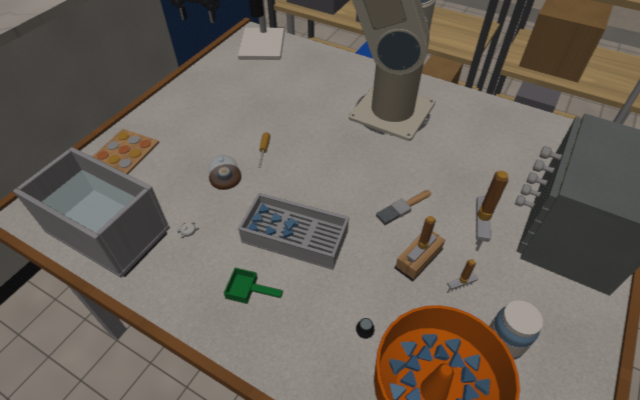

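View pics/top0.png

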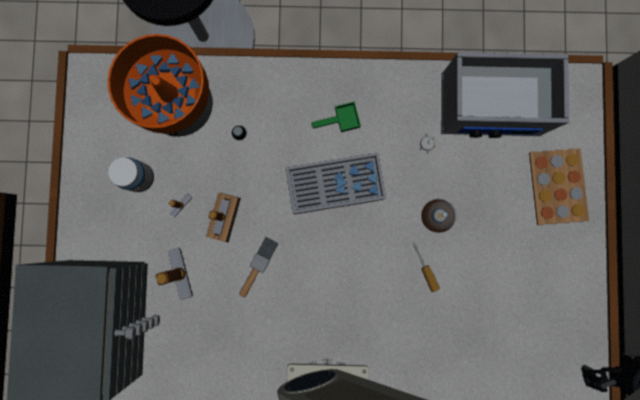

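Scene picture: three look-alike rakes – large at (490,205), middle-sized standing in the wooden rest at (425,240), small at (465,275). The middle one in the rest is meant. In the top view, the tray is at (336,183), its chips are at the right (−y) end, and the rake in its rest is at (222,216). Next is a close crop to check.

```bash
python3 - <<'E'
from h import *
t=cv2.imread('pics/top0.png'); s=cv2.imread('pics/scene0.png')
r=lambda im,x,y,a,b,W,H: cv2.resize(im[y:y+b,x:x+a],(W,H),interpolation=cv2.INTER_CUBIC)
A=r(t,280,145,110,75,440,300); B=r(t,195,185,54,60,270,300)
C=r(s,230,185,130,90,433,300); D=r(s,385,205,80,80,300,300)
out=np.zeros((600,740,3),np.uint8); out[:300,:440]=A; out[:300,440:710]=B; out[300:,:433]=C; out[300:,433:733]=D
cv2.imwrite('pics/crop1.png',out)
# tray outline (top view) & rest outline via colour
c=vision.camera('top'); hsv=cv2.cvtColor(t,cv2.COLOR_BGR2HSV)
for nm,lo,hi,(x,y,a,b),z in [('restblock',(5,70,60),(25,255,255),(200,188,45,58),.046)]:
    m=np.zeros(t.shape[:2],np.uint8); m[y:y+b,x:x+a]=cv2.inRange(hsv,lo,hi)[y:y+b,x:x+a]
    cs=max(cv2.findContours(m,0,2)[0],key=cv2.contourArea); q=cv2.minAreaRect(cs); bx=cv2.boxPoints(q); print(nm,q,[np.round(ray(c,u,v,z),4)[:2].tolist() for u,v in bx])
E
```

```text
restblock ((220.29246520996094, 216.22640991210938), (23.48865509033203, 45.603702545166016), 15.945395469665527) [[0.4444, 0.3386], [0.5612, 0.3099], [0.5454, 0.2493], [0.4288, 0.2784]]
```

View pics/crop1.png

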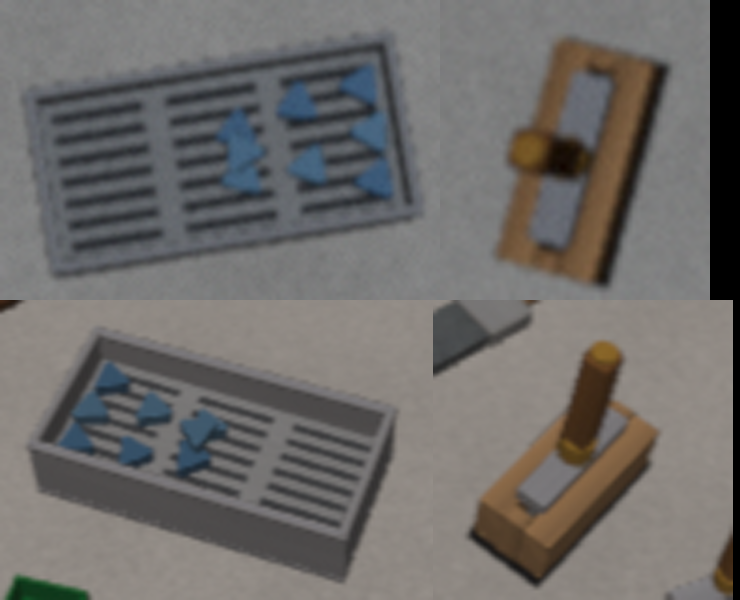

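The crop confirms it: the middle-sized rake stands in the wooden rest, with its teeth in the slot. The tray has three chips at the −y end, two in the next row, and two plus a bridging one in the third. Next I fit the tray and rest outlines in both views and plan the reach.

```bash
cat >> h.py <<'E'
from scipy.ndimage import map_coordinates
from scipy.optimize import minimize
def rect(x,y,a,lx,ly,z,n=40):
    t=np.linspace(-.48,.48,n); L=np.r_[np.c_[t*lx,0*t+ly/2],np.c_[t*lx,0*t-ly/2],np.c_[0*t+lx/2,t*ly],np.c_[0*t-lx/2,t*ly]]
    r=np.array([[np.cos(a),-np.sin(a)],[np.sin(a),np.cos(a)]]); return np.c_[L@r.T+[x,y],np.full(len(L),z)]
def proj(c,P):
    q=(P-np.array(c['origin']))@R(c); return np.c_[c['fx']*q[:,0]/q[:,2]+c['cx'],c['fy']*q[:,1]/q[:,2]+c['cy']]
def fit(c,p0,rects,off=True):
    g=cv2.GaussianBlur(cv2.cvtColor(c['pixels'],cv2.COLOR_BGR2GRAY).astype(np.float32),(0,0),.8)
    e=np.hypot(cv2.Sobel(g,5,1,0),cv2.Sobel(g,5,0,1)); e=np.minimum(e,150)
    def f(p,s):
        ee=cv2.GaussianBlur(e,(0,0),s); return -sum(map_coordinates(ee,proj(c,rect(*p,*r))[:,::-1].T,order=1).mean() for r in rects)
    p=np.array(p0)
    for s,d in [(2.5,.012),(1,.005)]:
        S=np.vstack([p,p+np.diag([d,d,d*5])]); p=minimize(f,p,args=(s,),method='Nelder-Mead',options=dict(initial_simplex=S,xatol=1e-5,fatol=1e-3)).x
    return p,-f(p,1)
def go(x,y,z,yaw):
    s=readout.sense(); r=Ro.from_quat(s['ee_rot'],scalar_first=True).as_matrix()
    d=r.T@(np.array([x,y,z])-s['tcp_pos'])*100; cur=np.arctan2(r[1,0],r[0,0]); t=(cur-yaw+np.pi)%(2*np.pi)-np.pi
    return np.round(d,2),round(t,3)
E
python3 - <<'E'
from h import *
T=[];Q=[]
for n in ['scene','top']:
    c=cam(n)
    for rr,p0,l in [([(.122,.246,.06),(.110,.234,.06)],(.59,-.01,.157),T),([(.126,.056,.046)],(.497,.294,-.24),Q)]:
        p,s=fit(c,p0,rr); l.append(p); print(n,np.round(p,4),round(s,1))
    hsv=cv2.cvtColor(c['pixels'],cv2.COLOR_BGR2HSV); m=cv2.inRange(hsv,(95,90,60),(115,255,255))
    k,lab,st,ce=cv2.connectedComponentsWithStats(m)
    x,y,a=np.mean(T,0) if n=='top' else T[0]
    for i in range(1,k):
        P=ray(c,*ce[i],.036)[:2]-[x,y]; b=[P[0]*np.cos(a)+P[1]*np.sin(a),-P[0]*np.sin(a)+P[1]*np.cos(a)]
        if abs(b[0])<.06 and abs(b[1])<.12 and st[i,4]>5: print('chip',np.round(b,4),st[i,4])
p=np.mean(T,0);print('tray',p); q=np.mean(Q,0);print('rest',q)
for n in ['top','scene']:
    c=vision.camera(n); print(n,'griptop px',px(c,[q[0],q[1],.16]))
print(go(.45,-.2,.3,2.9),go(q[0],q[1],.24,q[2]+np.pi))
E
```

```text
scene [ 0.5909 -0.0029  0.182 ] 181.4
scene [ 0.5239  0.2938 -0.2352] 96.1
chip [-0.004  -0.1073] 151
chip [-0.0171 -0.0633] 53
chip [-0.0019 -0.0205] 131
chip [ 0.0234 -0.0619] 49
top [ 0.5841 -0.0058  0.1866] 133.7
top [ 0.4929  0.2834 -0.2393] 85.9
chip [ 0.0329 -0.1034] 57
chip [ 0.0276 -0.06  ] 62
chip [ 0.0008 -0.0163] 149
chip [ 0.0006 -0.1048] 54
chip [-0.0151 -0.0612] 55
chip [-0.0316 -0.1028] 59
tray [ 0.58750318 -0.00435117  0.18431637]
rest [ 0.5084103   0.2885905  -0.23727909]
top griptop px [213.5 208.7]
scene griptop px [427.6 222.3]
(array([ 37.05, -30.06,   0.39]), np.float64(-2.599)) (array([ 57.11, -75.  ,   6.39]), np.float64(-2.603))
```

```bash
python3 - <<'E'
from h import *
C={n:vision.camera(n) for n in ['top','scene']}
print('griptop',ray(C['top'],212.2,214.8,.16),ray(C['scene'],430.2,219.8,.16))
c=C['scene']
print([np.round(ray(c,u,v,.046)[:2],4) for u,v in [(444.7,240.5),(412.7,270.3),(396.7,259.1)]])
c=C['top'];print([np.round(ray(c,u,v,.046)[:2],4) for u,v in [(219.6,193),(238,197.6),(226.4,241.6),(206.4,236.6)]])
p,s=fit(C['scene'],(.495,.288,-.24),[(.126,.056,.046)]);print(p,s)
p,s=fit(C['top'],(.495,.288,-.24),[(.126,.056,.046)]);print(p,s)
g=cv2.resize(C['top']['pixels'][185:245,195:250],None,fx=7,fy=7,interpolation=2);h=cv2.resize(C['scene']['pixels'][215:280,385:455],None,fx=5.5,fy=5.5,interpolation=2)
for im,c,o,f in [(g,C['top'],(195,185),7),(h,C['scene'],(385,215),5.5)]:
    q=((proj(c,rect(.4935,.2855,-.238,.126,.056,.046))-o+.5)*f).astype(int)
    for u in q: cv2.circle(im,tuple(map(int,u)),1,(0,0,255),-1)
H=max(g.shape[0],h.shape[0]); cv2.imwrite('pics/ov.png',np.hstack([np.pad(i,((0,H-i.shape[0]),(0,0),(0,0))) for i in (g,h)]))
E
```

```text
griptop [0.49360829 0.29112779 0.16      ] [0.49906579 0.29109558 0.16      ]
[array([0.4475, 0.3306]), array([0.5637, 0.2956]), array([0.5538, 0.2515])]
[array([0.5563, 0.2982]), array([0.5452, 0.2489]), array([0.4283, 0.2755]), array([0.4402, 0.3288])]
[ 0.49787529  0.29833184 -0.16515834] 72.995995
[ 0.49289653  0.2834337  -0.23864282] 85.75545
```

View pics/ov.png

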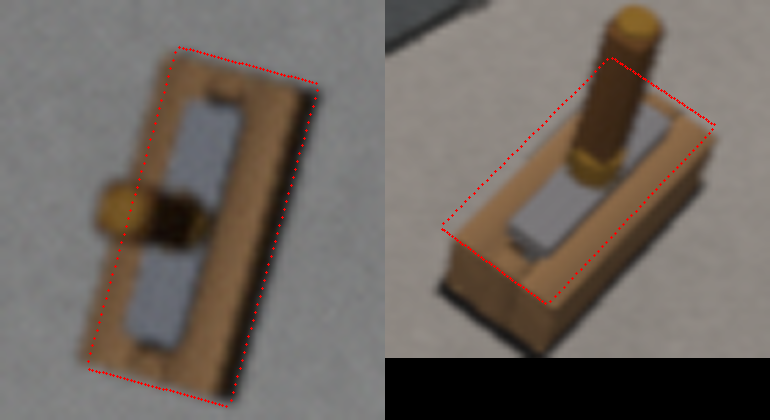

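Emit:
carry_out(
  increments=[
    [0,[3,-2.5,0],-0.14],
    [0,[7,-5.5,0],-0.28],
    [0,[11,-9,0],-0.42],
    [0,[15,-12,0],-0.56],
    [0,[19,-15,0],-0.7],
    [0,[23,-18.5,0],-0.84],
    [0,[27,-22,0],-0.98],
    [0,[31,-25,0],-1.12],
    [0,[34,-28,0],-1.26],
    [0,[37,-30,0],-1.4],
  ],
)

```text
time_s: 2.6
tcp_pos: [0.4503, -0.1982, 0.3041]
ee_rot: [-0.0, 0.657, 0.754, 0.0]
force: [0.4, -0.3, -0.7]
opening: 0.997
grasp_force: 0.0
```

The rest overlay is about 3 mm off towards −y (outline vs block corners at (165,55) vs (178,48) in the left half). The grip-top rays from both cameras agree at about (0.496, 0.291), so I'll use (0.496, 0.290).

```bash
python3 -c "
from h import *
print(go(.496,.290,.25,2.904))"
```

```text
(array([47.73, 11.19,  5.42]), np.float64(-1.196))
```

Emit:
carry_out(
  increments=[
    [0,[4,1,0],-0.12],
    [0,[9,2.1,0],-0.24],
    [0,[14,3.3,0],-0.36],
    [0,[19,4.5,0],-0.48],
    [0,[24,5.6,0],-0.6],
    [0,[29,6.8,0],-0.72],
    [0,[33.5,7.9,1],-0.85],
    [0,[38.5,9,2],-0.98],
    [0,[43.3,10.2,4],-1.1],
    [0,[47.7,11.2,5.4],-1.196],
  ],
)

```text
time_s: 3.6
tcp_pos: [0.4983, 0.2827, 0.2515]
ee_rot: [0.0, 0.12, 0.993, 0.0]
force: [0.5, -0.8, 0.9]
opening: 0.998
grasp_force: 0.0
```

```bash
python3 -c "
from h import *
print(go(.496,.290,.169,2.904), readout.sense()['joint_positions'])
c=cam('top');s=cam('scene')
a=s['pixels'][190:290,375:475];b=c['pixels'][180:250,180:250]
cv2.imwrite('pics/pre.png',np.hstack([cv2.resize(a,(400,400),interpolation=2),cv2.resize(b,(400,400),interpolation=2)]))"
```

```text
(array([0.4 , 0.66, 8.25]), np.float64(-0.002)) [ 4.95275842e-01  4.13422462e-01  1.78684016e+00 -1.34609027e-04
  9.40557340e-01 -8.35567651e-01]
```

View pics/pre.png

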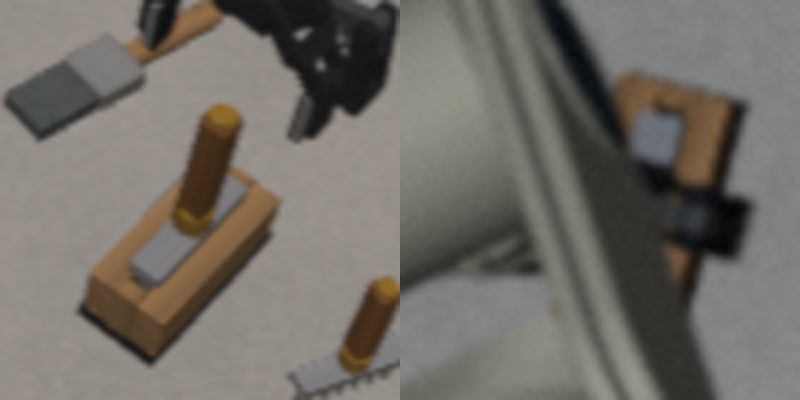

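The picture shows the open fingers straddling the grip top (left half: fingertips at (145,20) and (310,115), grip top at (222,120)). Now descending.

Emit:
carry_out(
  increments=[
    [0,[0.4,0.66,0],0],
    [0,[0.4,0.66,0],0],
    [0,[0.4,0.66,1.5],0],
    [0,[0.4,0.66,3.5],0],
    [0,[0.4,0.66,5.5],0],
    [0,[0.4,0.66,7.2],0],
    [0,[0.4,0.66,8.2],0],
    [0,[0.4,0.66,8.2],0],
  ],
)

```text
time_s: 4.5
tcp_pos: [0.4954, 0.2866, 0.1684]
ee_rot: [-0.001, 0.123, 0.992, -0.001]
force: [0.0, -0.3, 0.5]
opening: 0.999
grasp_force: 0.0
```

```bash
python3 -c "
from h import *
s=readout.sense();print(go(.496,.290,.169,2.904),s['tcp_pos'],s['force'],s['torque'])"
```

```text
(array([ 0.03,  0.35, -0.06]), np.float64(-0.009)) [0.49541881 0.28658715 0.1684452 ] [ 0.01979488 -0.31554542  0.46226208] [ 0.03256828 -0.00823936  0.03097883]
```

Emit:
carry_out(
  increments=[
    [0,[0,0.35,0],0],
    [0.4,[0,0.35,0],0],
    [0.7,[0,0.35,0],0],
    [1,[0,0.35,0],0],
    [1,[0,0.35,0],0],
    [1,[0,0.35,0],0],
    [1,[0,0.35,0],0],
    [1,[0,0.35,0],0],
  ],
  newtons=60,
)

```text
time_s: 5.3
tcp_pos: [0.497, 0.2914, 0.1702]
ee_rot: [0.0, 0.122, 0.993, 0.0]
force: [-0.6, 0.7, 3.9]
opening: 0.23
grasp_force: 59.1
```

Emit:
carry_out(
  increments=[
    [1,[0,0,-0.3],0],
    [1,[0,0,-1],0],
    [1,[0,0,-2.5],0],
    [1,[0,0,-4.5],0],
    [1,[0,0,-6.5],0],
    [1,[0,0,-8],0],
    [1,[0,0,-8],0],
  ],
)

```text
time_s: 6.0
tcp_pos: [0.498, 0.2919, 0.2529]
ee_rot: [0.002, 0.122, 0.993, 0.001]
force: [0.4, -0.1, -1.4]
opening: 0.225
grasp_force: 58.7
```

```bash
python3 - <<'E'
from h import *
s=readout.sense();print({k:np.round(s[k],3) for k in ['tcp_pos','force','torque','opening','joint_positions']})
for n in ['top','scene']:
    c=cam(n,n+'_l.png'); 
    for d in spotter.recognise('rake',n): P=w(c,d['point']); print(n,round(d['score'],2),np.round(P,3),px(c,P))
c=vision.camera('scene')
a=cv2.resize(c['pixels'][150:290,350:500],(600,560),interpolation=2); cv2.imwrite('pics/lift.png',a)
# predicted pixels of tooth row ends, teeth tips, bar ends for nominal hold
t=s['tcp_pos']; o=t-[0,0,.054]; u=np.array([np.cos(-.238),np.sin(-.238),0])
for nm,P in [('tip-',o-[0,0,.105]-u*.040),('tip+',o-[0,0,.105]+u*.04),('bar-',o-[0,0,.063]-u*.046),('bar+',o-[0,0,.063]+u*.046)]: print(nm,px(c,P),(px(c,P)-[350,150])*4)
E
```

```text
{'tcp_pos': array([0.498, 0.292, 0.253]), 'force': array([ 0.393, -0.145, -1.44 ]), 'torque': array([-0.039, -0.031,  0.012]), 'opening': np.float64(0.225), 'joint_positions': array([ 0.51 ,  0.416,  1.778, -0.   ,  0.942, -0.816])}
top 0.63 [0.528 0.287 0.142] [216.1 201. ]
scene 0.96 [0.531 0.403 0.038] [462.2 281.6]
scene 0.89 [0.358 0.392 0.103] [487.2 210.4]
scene 0.71 [0.508 0.292 0.147] [428.  226.5]
scene 0.37 [0.392 0.189 0.019] [398.1 209.4]
tip- [435.3 227.1] [341.2 308.4]
tip+ [415.1 247.8] [260.4 391.2]
bar- [440.4 214.5] [361.6 258. ]
bar+ [416.5 238.5] [266. 354.]
```

View pics/lift.png

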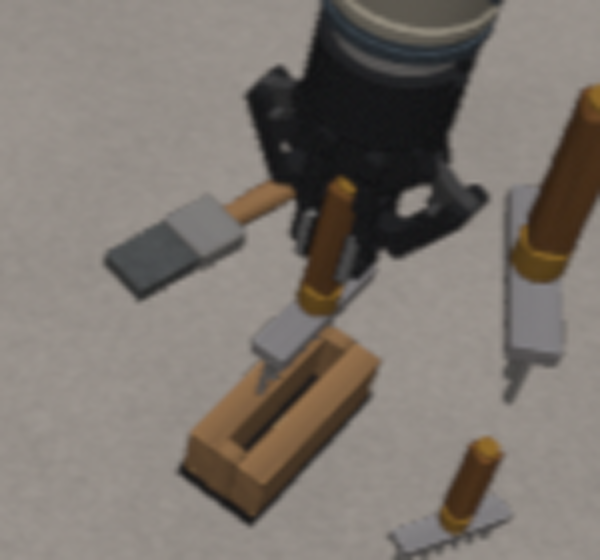

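The rake hangs straight in the gripper (bar end at (266,352), as predicted), and the rest below is empty. Before travelling, I measure the chip-free strips in the tray frame.

```bash
cat >> h.py <<'E'
TX,TY,TA=.5875,-.0044,.184
def bed(P): d=np.array(P)[...,:2]-[TX,TY]; return np.stack([d[...,0]*np.cos(TA)+d[...,1]*np.sin(TA),-d[...,0]*np.sin(TA)+d[...,1]*np.cos(TA)],-1)
def wor(x,y): return TX+x*np.cos(TA)-y*np.sin(TA),TY+x*np.sin(TA)+y*np.cos(TA)
def prof(c,z=.038):
    k=4;g=cv2.resize(c['pixels'],None,fx=k,fy=k,interpolation=cv2.INTER_CUBIC); m=cv2.inRange(cv2.cvtColor(g,cv2.COLOR_BGR2HSV),(95,90,60),(115,255,255))
    v,u=np.nonzero(m); P=np.array([ray(c,(a+.5)/k-.5,(b+.5)/k-.5,z) for a,b in zip(u,v)]); B=bed(P); B=B[(abs(B[:,0])<.058)&(abs(B[:,1])<.12)]; return B
E
python3 - <<'E'
from h import *
import sys
for n in ['top','scene']:
    c=vision.camera(n); c['pixels']=cv2.imread(f'pics/{n}0.png')
    B=prof(c); h,_=np.histogram(B[:,1]*1000,np.arange(-126,20,3)); print(n,dict(zip(range(-126,17,3),h.tolist())))
print(go(*wor(0,-.038),.253,3.326))
E
```

```text
top {-126: 0, -123: 0, -120: 0, -117: 6, -114: 223, -111: 518, -108: 531, -105: 434, -102: 354, -99: 288, -96: 222, -93: 137, -90: 36, -87: 0, -84: 0, -81: 0, -78: 0, -75: 0, -72: 48, -69: 293, -66: 355, -63: 348, -60: 302, -57: 241, -54: 174, -51: 114, -48: 40, -45: 0, -42: 0, -39: 0, -36: 0, -33: 8, -30: 57, -27: 175, -24: 373, -21: 391, -18: 370, -15: 348, -12: 316, -9: 193, -6: 97, -3: 37, 0: 0, 3: 0, 6: 0, 9: 0, 12: 0, 15: 0}
scene {-126: 0, -123: 0, -120: 3, -117: 111, -114: 387, -111: 466, -108: 388, -105: 339, -102: 277, -99: 220, -96: 145, -93: 41, -90: 0, -87: 0, -84: 0, -81: 0, -78: 0, -75: 3, -72: 126, -69: 258, -66: 291, -63: 249, -60: 229, -57: 196, -54: 162, -51: 91, -48: 4, -45: 0, -42: 0, -39: 0, -36: 20, -33: 59, -30: 111, -27: 272, -24: 332, -21: 346, -18: 314, -15: 258, -12: 158, -9: 124, -6: 49, -3: 0, 0: 0, 3: 0, 6: 0, 9: 0, 12: 0, 15: 0}
(array([-17.57, -29.92,  -0.39]), np.float64(-0.429))
```

Strip centres in the tray frame are about −38 and −79.5 mm. Moving over the first.

Emit:
carry_out(
  increments=[
    [1,[-1.5,-2.5,-0.4],-0.04],
    [1,[-4,-6.5,-0.4],-0.1],
    [1,[-6.5,-11,-0.4],-0.16],
    [1,[-9,-15.3,-0.4],-0.22],
    [1,[-11.6,-19.8,-0.4],-0.28],
    [1,[-14,-24,-0.4],-0.34],
    [1,[-16.2,-27.6,-0.4],-0.39],
    [1,[-17.3,-29.4,-0.4],-0.42],
    [1,[-17.57,-29.9,-0.4],-0.429],
    [1,[-17.57,-29.9,-0.4],-0.429],
  ],
)

```text
time_s: 7.35
tcp_pos: [0.5947, -0.0419, 0.2533]
ee_rot: [-0.001, -0.091, 0.996, 0.0]
force: [0.5, -0.5, -1.8]
opening: 0.223
grasp_force: 59.0
```

```bash
python3 - <<'E'
from h import *
s=readout.sense();print(go(*wor(0,-.038),.205,3.326),{k:np.round(s[k],4) for k in ['tcp_pos','force','joint_positions']})
n='scene';c=cam(n); t=s['tcp_pos']; o=t-[0,0,.0552]; u=np.array([np.cos(TA),np.sin(TA),0])
a=cv2.resize(c['pixels'][160:280,210:370],(800,600),interpolation=2)
for P in [o-[0,0,.105]-u*.040,o-[0,0,.105]+u*.04]: cv2.circle(a,tuple(int(v) for v in (px(c,P)-[210,160]+.5)*5),4,(0,0,255),1)
for v in proj(c,rect(TX,TY,TA,.122,.246,.06)): cv2.circle(a,tuple(int(q) for q in (v-[210,160]+.5)*5),1,(0,255,0),-1)
cv2.imwrite('pics/over.png',a)
E
```

```text
(array([0.01, 0.02, 4.83]), np.float64(-0.002)) {'tcp_pos': array([ 0.5947, -0.0419,  0.2533]), 'force': array([ 0.4639, -0.504 , -1.7886]), 'joint_positions': array([-9.0400e-02,  4.4310e-01,  1.7324e+00,  2.0000e-04,  9.6730e-01,
       -1.8437e+00])}
```

View pics/over.png

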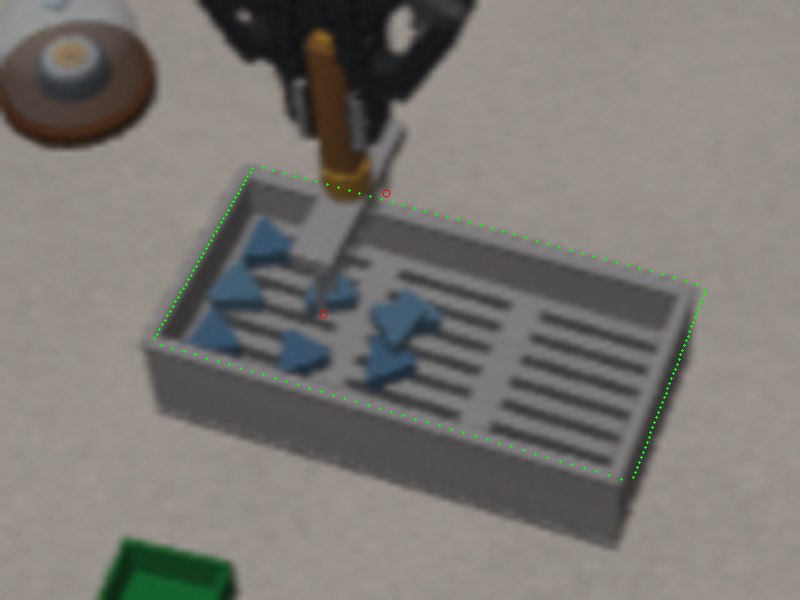

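The tooth-tip prediction (red ring at (322,314)) matches the picture. The rake hangs over the tray, centred between the walls, with its tips above the bare strip. Lowering to just above the floor.

Emit:
carry_out(
  increments=[
    [1,[0,0,2],0],
    [1,[0,0,4],0],
    [1,[0,0,5.2],0],
    [1,[0,0,5.6],0],
    [1,[0,0,5.6],0],
    [1,[0,0,5.6],0],
  ],
)

```text
time_s: 8.0
tcp_pos: [0.5953, -0.041, 0.1986]
ee_rot: [0.001, -0.092, 0.996, -0.0]
force: [0.3, 0.1, -0.2]
opening: 0.228
grasp_force: 59.1
```

Emit:
carry_out(
  increments=[
    [1,[0,0,0.05],0],
    [1,[0,0,0.1],0],
    [1,[0,0,0.15],0],
    [1,[0,0,0.2],0],
    [1,[0,0,0.2],0],
  ],
)

```text
time_s: 8.5
tcp_pos: [0.5949, -0.0414, 0.196]
ee_rot: [0.0, -0.092, 0.996, 0.0]
force: [-0.1, -0.0, -1.8]
opening: 0.229
grasp_force: 59.1
```

Emit:
carry_out(
  increments=[
    [1,[0,0,0.05],0],
    [1,[0,0,0.1],0],
    [1,[0,0,0.15],0],
    [1,[0,0,0.2],0],
    [1,[0,0,0.2],0],
  ],
)

```text
time_s: 9.0
tcp_pos: [0.5948, -0.0414, 0.1938]
ee_rot: [-0.0, -0.092, 0.996, 0.0]
force: [0.2, -0.5, -2.0]
opening: 0.223
grasp_force: 59.1
```

Emit:
carry_out(
  increments=[
    [1,[0,0,0.05],0],
    [1,[0,0,0.1],0],
    [1,[0,0,0.15],0],
    [1,[0,0,0.2],0],
    [1,[0,0,0.2],0],
  ],
)

```text
time_s: 9.5
tcp_pos: [0.5948, -0.0414, 0.1918]
ee_rot: [-0.0, -0.092, 0.996, 0.0]
force: [0.1, 0.4, -1.9]
opening: 0.224
grasp_force: 59.1
```

Emit:
carry_out(
  increments=[
    [1,[0,0,0.05],0],
    [1,[0,0,0.1],0],
    [1,[0,0,0.1],0],
  ],
)

```text
time_s: 9.8
tcp_pos: [0.5949, -0.0414, 0.1909]
ee_rot: [-0.0, -0.092, 0.996, -0.0]
force: [-0.2, 0.6, -2.1]
opening: 0.231
grasp_force: 59.0
```

Emit:
carry_out(
  increments=[
    [1,[0,0,0.05],0],
    [1,[0,0,0.1],0],
    [1,[0,0,0.1],0],
  ],
)

```text
time_s: 10.1
tcp_pos: [0.5948, -0.0414, 0.1899]
ee_rot: [-0.0, -0.092, 0.996, 0.0]
force: [0.4, 0.4, -1.4]
opening: 0.223
grasp_force: 59.1
```

Emit:
carry_out(
  increments=[
    [1,[0,0,0.05],0],
    [1,[0,0,0.1],0],
    [1,[0,0,0.1],0],
  ],
)

```text
time_s: 10.4
tcp_pos: [0.5948, -0.0414, 0.1889]
ee_rot: [-0.0, -0.092, 0.996, 0.0]
force: [-0.2, -0.5, -1.5]
opening: 0.231
grasp_force: 59.1
```

Emit:
carry_out(
  increments=[
    [1,[0,0,0.05],0],
    [1,[0,0,0.08],0],
    [1,[0,0,0.08],0],
  ],
)

```text
time_s: 10.7
tcp_pos: [0.5949, -0.0414, 0.1881]
ee_rot: [-0.0, -0.092, 0.996, 0.0]
force: [0.1, -0.4, -0.9]
opening: 0.229
grasp_force: 59.1
```

Emit:
carry_out(
  increments=[
    [1,[0,0,0.05],0],
    [1,[0,0,0.08],0],
    [1,[0,0,0.08],0],
  ],
)

```text
time_s: 11.0
tcp_pos: [0.595, -0.0414, 0.1878]
ee_rot: [0.0, -0.092, 0.996, -0.0]
force: [-2.0, 0.2, 4.3]
opening: 0.227
grasp_force: 59.8
```

Contact, about 6 N at commanded TCP z ≈ 0.1873, so light contact is near 0.1878. Raise the teeth 15.5 mm to comb only the bridging chip forwards off the row.

Emit:
carry_out(
  increments=[
    [1,[0,0,-0.8],0],
    [1,[0,0,-1.62],0],
    [1,[0,0,-1.62],0],
    [1,[0,0.5,-1.61],0],
    [1,[0,1.0,-1.59],0],
    [1,[0,1.5,-1.58],0],
    [1,[0,2.0,-1.57],0],
    [1,[0,2.5,-1.55],0],
    [1,[0,3.0,-1.54],0],
    [1,[0,3.5,-1.53],0],
  ],
)

```text
time_s: 12.0
tcp_pos: [0.5883, -0.0065, 0.2025]
ee_rot: [-0.0, -0.092, 0.996, 0.0]
force: [0.7, 0.9, -0.9]
opening: 0.229
grasp_force: 58.9
```

Emit:
carry_out(
  increments=[
    [1,[0,0.5,0.01],0],
    [1,[0,1.0,0.03],0],
    [1,[0,1.5,0.04],0],
    [1,[0,1.8,0.05],0],
    [1,[0,1.8,0.05],0],
  ],
)

```text
time_s: 12.5
tcp_pos: [0.5851, 0.0111, 0.2021]
ee_rot: [-0.0, -0.092, 0.996, 0.0]
force: [0.5, 0.3, -1.3]
opening: 0.228
grasp_force: 58.9
```

```bash
python3 - <<'E'
from h import *
s=readout.sense();print(s['tcp_pos'],bed(s['tcp_pos']),s['force'])
c=cam('scene'); a=cv2.resize(c['pixels'][185:280,225:365],(560,380),interpolation=2); cv2.imwrite('pics/comb.png',a)
E
```

```text
[0.58505285 0.01113867 0.20209654] [0.00043716 0.01572411] [ 0.51177908  0.33237124 -1.33101271]
```

View pics/comb.png

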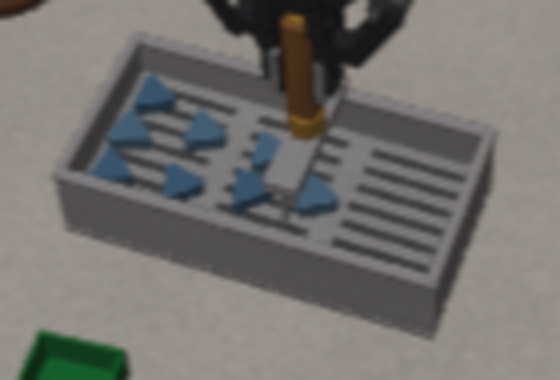

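The bridging chip has dropped flat ahead of the rake at (315,195); the two lower chips are still at (255,150) and (245,188), and the first two rows are untouched. Going back to the strip and lowering to light contact.

Emit:
carry_out(
  increments=[
    [1,[0,0,-0.6],0],
    [1,[0,-1.5,-0.7],0],
    [1,[0,-3.5,-0.7],0],
    [1,[0,-5,-0.6],0],
    [1,[0,-5.4,0],0],
    [1,[0,-5.4,0.7],0],
    [1,[0,-5.4,1.2],0],
    [1,[0,-5.4,1.35],0],
    [1,[0,-5.4,1.4],0],
    [1,[0,-5.4,1.42],0],
  ],
)

```text
time_s: 13.55
tcp_pos: [0.595, -0.0419, 0.188]
ee_rot: [-0.0, -0.092, 0.996, 0.0]
force: [0.1, 0.3, -0.1]
opening: 0.228
grasp_force: 59.3
```

Emit:
carry_out(
  increments=[
    [1,[0,0,0.02],0],
    [1,[0,0,0.02],0],
  ],
)

```text
time_s: 13.75
tcp_pos: [0.5951, -0.0421, 0.1879]
ee_rot: [0.0, -0.092, 0.996, 0.0]
force: [-0.6, 0.8, 2.2]
opening: 0.223
grasp_force: 59.4
```

Net about 3–4 N of contact. Now raking the third row, following the fall.

Emit:
carry_out(
  increments=[
    [1,[0,0.3,0.005],0],
    [1,[0,0.8,0.02],0],
    [1,[0,1.3,0.034],0],
    [1,[0,1.8,0.047],0],
    [1,[0,2.3,0.06],0],
  ],
)

```text
time_s: 14.25
tcp_pos: [0.591, -0.0193, 0.1873]
ee_rot: [0.0, -0.092, 0.996, -0.0]
force: [0.4, -1.6, 1.6]
opening: 0.227
grasp_force: 59.3
```

Emit:
carry_out(
  increments=[
    [1,[0,0.5,0.013],0],
    [1,[0,1.0,0.026],0],
    [1,[0,1.5,0.039],0],
    [1,[0,2.0,0.052],0],
    [1,[0,2.5,0.065],0],
  ],
)

```text
time_s: 14.75
tcp_pos: [0.5863, 0.0052, 0.1866]
ee_rot: [0.0, -0.092, 0.996, -0.0]
force: [0.7, -3.2, 4.1]
opening: 0.223
grasp_force: 59.5
```

Emit:
carry_out(
  increments=[
    [1,[0,0.5,-0.01],0],
    [1,[0,1.0,0.005],0],
    [1,[0,1.5,0.02],0],
    [1,[0,2.0,0.033],0],
    [1,[0,2.5,0.046],0],
  ],
)

```text
time_s: 15.25
tcp_pos: [0.5816, 0.0298, 0.186]
ee_rot: [-0.0, -0.092, 0.996, 0.0]
force: [0.4, -2.5, 0.7]
opening: 0.23
grasp_force: 59.5
```

```bash
python3 - <<'E'
from h import *
s=readout.sense();print(s['tcp_pos'],bed(s['tcp_pos']),s['force'])
for n in ['top','scene']:
    c=cam(n,n+'_p.png'); B=prof(c)*1000; h,_=np.histogram(B[:,1],np.arange(-126,126,6)); print(n,{k:v for k,v in zip(range(-126,120,6),h.tolist()) if v})
E
```

```text
[0.58157753 0.02981509 0.18600607] [0.00043761 0.03472113] [ 0.36897797 -2.45504418  0.71996536]
top {-120: 4, -114: 730, -108: 960, -102: 634, -96: 361, -90: 34, -72: 338, -66: 215, 42: 19, 48: 84, 54: 109, 60: 63}
scene {-120: 114, -114: 863, -108: 743, -102: 517, -96: 235, -90: 1, -78: 3, -72: 375, -66: 547, -60: 429, -54: 267, -48: 8, 36: 341, 42: 733, 48: 680, 54: 581, 60: 316}
```

Emit:
carry_out(
  increments=[
    [1,[0,0.5,0.013],0],
    [1,[0,1.0,0.026],0],
    [1,[0,1.5,0.039],0],
    [1,[0,2.0,0.052],0],
    [1,[0,2.4,0.065],0],
    [1,[0,2.7,0.073],0],
    [1,[0,2.7,0.073],0],
  ],
)

```text
time_s: 16.05
tcp_pos: [0.5766, 0.0566, 0.1852]
ee_rot: [-0.0, -0.092, 0.996, 0.0]
force: [-0.0, 2.1, 1.4]
opening: 0.225
grasp_force: 59.5
```

```bash
python3 - <<'E'
from h import *
s=readout.sense();print(s['tcp_pos'],bed(s['tcp_pos']),s['force'])
for n in ['scene']:
    c=cam(n,n+'_p2.png'); B=prof(c)*1000; h,_=np.histogram(B[:,1],np.arange(-126,126,6)); print(n,{k:v for k,v in zip(range(-126,120,6),h.tolist()) if v})
    a=cv2.resize(c['pixels'][185:280,225:365],(560,380),interpolation=2); cv2.imwrite('pics/push1.png',a)
E
```

```text
[0.57657731 0.05662161 0.18524432] [0.00042642 0.06199   ] [-0.02758637  2.12094127  1.44007832]
scene {-120: 116, -114: 860, -108: 738, -102: 517, -96: 223, -90: 1, -78: 3, -72: 376, -66: 545, -60: 432, -54: 271, -48: 8, 60: 6, 66: 647, 72: 704, 78: 642, 84: 474, 90: 77}
```

View pics/push1.png

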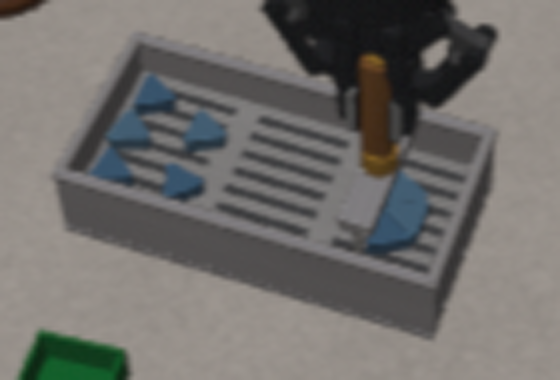

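Three chips lie side by side on the third panel ((405,215) area), and the other rows are unmoved. Next, the second row: back off, lift, and go to the strip at −80 mm.

Emit:
carry_out(
  increments=[
    [1,[0,-0.4,-0.03],0],
    [1,[0,-0.6,-1],0],
    [1,[0,-1,-2.3],0],
    [1,[0,-3.5,-2.6],0],
    [1,[0,-6.5,-2.6],0],
    [1,[0,-9.5,-2.6],0],
    [1,[0,-12.3,-2.6],0],
    [1,[0,-13.9,-2.6],0],
    [1,[0,-14.25,-2.6],0],
    [1,[0,-14.25,-2.6],0],
  ],
)

```text
time_s: 17.1
tcp_pos: [0.6028, -0.0843, 0.2116]
ee_rot: [0.0, -0.091, 0.996, 0.0]
force: [-0.8, 0.0, -2.4]
opening: 0.227
grasp_force: 58.9
```

```bash
python3 - <<'E'
from h import *
s=readout.sense();print(s['tcp_pos'],bed(s['tcp_pos']),s['force'],go(*wor(0,-.0805),.1894,3.326))
E
```

```text
[ 0.60275673 -0.08431648  0.21155309] [ 0.00037739 -0.08135889] [-0.7663264   0.03619224 -2.35116565] (array([0.04, 0.09, 2.22]), np.float64(-0.001))
```

Emit:
carry_out(
  increments=[
    [1,[0,0.08,0.8],0],
    [1,[0,0.08,1.5],0],
    [1,[0,0.08,1.9],0],
    [1,[0,0.08,2.1],0],
    [1,[0,0.08,2.18],0],
    [1,[0,0.08,2.2],0],
    [1,[0,0.08,2.2],0],
  ],
)

```text
time_s: 17.8
tcp_pos: [0.6029, -0.0834, 0.1894]
ee_rot: [0.0, -0.092, 0.996, -0.0]
force: [0.4, -0.4, -0.8]
opening: 0.225
grasp_force: 59.1
```

Emit:
carry_out(
  increments=[
    [1,[0,0,0.03],0],
    [1,[0,0,0.03],0],
  ],
)

```text
time_s: 18.0
tcp_pos: [0.6028, -0.0834, 0.1892]
ee_rot: [0.0, -0.092, 0.996, -0.0]
force: [1.2, 0.0, -1.4]
opening: 0.227
grasp_force: 59.1
```

Emit:
carry_out(
  increments=[
    [1,[0,0,0.03],0],
    [1,[0,0,0.03],0],
  ],
)

```text
time_s: 18.2
tcp_pos: [0.6029, -0.0835, 0.189]
ee_rot: [0.0, -0.092, 0.996, -0.0]
force: [-0.3, -0.2, 2.0]
opening: 0.223
grasp_force: 59.2
```

Emit:
carry_out(
  increments=[
    [1,[0,0,0.02],0],
    [1,[0,0,0.02],0],
  ],
)

```text
time_s: 18.4
tcp_pos: [0.6029, -0.0834, 0.1889]
ee_rot: [0.0, -0.092, 0.996, -0.0]
force: [-1.2, -0.8, 4.9]
opening: 0.225
grasp_force: 59.5
```

Contact is a bit firm, so I ease off 0.2 mm and rake the second row to the middle panel.

Emit:
carry_out(
  increments=[
    [1,[0,0,-0.02],0],
    [1,[0,0.4,-0.01],0],
    [1,[0,0.9,0.003],0],
    [1,[0,1.4,0.016],0],
    [1,[0,1.9,0.029],0],
    [1,[0,2.4,0.042],0],
  ],
)

```text
time_s: 19.0
tcp_pos: [0.5985, -0.0594, 0.1883]
ee_rot: [0.0, -0.092, 0.996, -0.0]
force: [0.9, -3.9, 5.2]
opening: 0.227
grasp_force: 59.8
```

Emit:
carry_out(
  increments=[
    [1,[0,0.5,0.013],0],
    [1,[0,1.0,0.026],0],
    [1,[0,1.5,0.039],0],
    [1,[0,2.0,0.052],0],
  ],
)

```text
time_s: 19.4
tcp_pos: [0.5947, -0.0398, 0.1878]
ee_rot: [0.0, -0.092, 0.996, -0.0]
force: [1.1, -4.8, 4.5]
opening: 0.224
grasp_force: 59.8
```

Emit:
carry_out(
  increments=[
    [1,[0,0.3,-0.025],0],
    [1,[0,0.8,-0.01],0],
    [1,[0,1.3,0.003],0],
    [1,[0,1.8,0.016],0],
    [1,[0,2.2,0.027],0],
    [1,[0,2.4,0.032],0],
    [1,[0,2.4,0.032],0],
  ],
)

```text
time_s: 20.1
tcp_pos: [0.59, -0.0158, 0.1872]
ee_rot: [-0.0, -0.092, 0.996, 0.0]
force: [1.0, -0.0, 3.5]
opening: 0.226
grasp_force: 59.8
```

```bash
python3 - <<'E'
from h import *
s=readout.sense();print(s['tcp_pos'],bed(s['tcp_pos']),s['force'])
c=cam('scene','scene_p3.png'); B=prof(c)*1000; h,_=np.histogram(B[:,1],np.arange(-126,126,6)); print({k:v for k,v in zip(range(-126,120,6),h.tolist()) if v})
E
```

```text
[ 0.59004992 -0.01584438  0.18715383] [ 0.00041297 -0.01171774] [ 0.96143961 -0.02770137  3.53569307]
{-120: 116, -114: 863, -108: 745, -102: 516, -96: 243, -90: 1, -12: 342, -6: 570, 0: 460, 6: 339, 12: 43, 60: 78, 66: 722, 72: 704, 78: 640, 84: 481, 90: 72}
```

Row 2 now centres on y≈0. Backing off and lifting clear, then checking the layer.

Emit:
carry_out(
  increments=[
    [1,[0,-0.4,-0.03],0],
    [1,[0,-0.6,-1],0],
    [1,[0,-0.6,-3],0],
    [1,[0,-0.6,-5],0],
    [1,[0,-0.6,-6.5],0],
    [1,[0,3,-6.8],0],
    [1,[0,8,-6.8],0],
    [1,[0,13,-6.8],0],
    [1,[0,18,-6.8],0],
    [1,[0,21,-6.8],0],
  ],
)

```text
time_s: 21.15
tcp_pos: [0.5507, 0.1926, 0.2555]
ee_rot: [-0.0, -0.093, 0.996, 0.0]
force: [-0.4, -0.2, -2.0]
opening: 0.222
grasp_force: 59.1
```

```bash
python3 - <<'E'
from h import *
A={}
for n in ['top','scene']:
    c=cam(n,n+'_p4.png'); B=prof(c)*1000; h,_=np.histogram(B[:,1],np.arange(-126,126,6)); print(n,{k:v for k,v in zip(range(-126,120,6),h.tolist()) if v})
    A[n]=c['pixels']
a=cv2.resize(A['scene'][185:280,225:365],(560,380),interpolation=2);b=cv2.resize(A['top'][145:220,280:390],(320,218),interpolation=2)
cv2.imwrite('pics/done.png',np.vstack([a,np.pad(b,((0,0),(0,240),(0,0)))]))
s=readout.sense();print(s['tcp_pos'],go(.497,.2914,.253,2.9045))
E
```

```text
top {-120: 4, -114: 735, -108: 969, -102: 642, -96: 359, -90: 32, -12: 233, -6: 740, 0: 530, 6: 286, 12: 80, 60: 71, 66: 771, 72: 726, 78: 624, 84: 494, 90: 135}
scene {-120: 114, -114: 858, -108: 737, -102: 510, -96: 213, -90: 1, -12: 281, -6: 564, 0: 462, 6: 335, 12: 35, 60: 83, 66: 719, 72: 686, 78: 627, 84: 473, 90: 75}
[0.55081891 0.19317091 0.25542581] (array([ 3.45, 10.66,  0.25]), np.float64(0.425))
```

View pics/done.png

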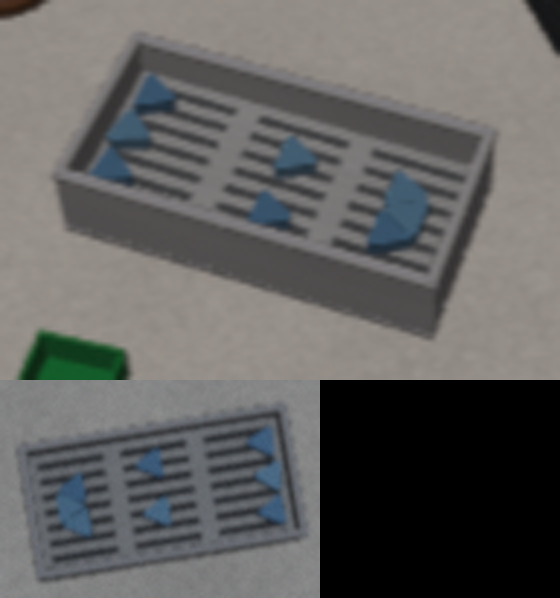

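All flat in one layer: three chips on the first panel, two on the middle ((295,155), (270,210)) and three on the last ((400,210)), with none stacked. Now returning the rake.

Emit:
carry_out(
  increments=[
    [1,[0.5,1.6,0],0.07],
    [1,[1.2,3.8,0],0.15],
    [1,[1.9,6,0],0.24],
    [1,[2.6,8,0],0.32],
    [1,[3.1,9.7,0],0.39],
    [1,[3.4,10.5,0],0.43],
    [1,[3.45,10.66,0],0.432],
    [1,[3.45,10.66,0],0.432],
    [1,[3.45,10.66,0],0.432],
  ],
)

```text
time_s: 22.15
tcp_pos: [0.4987, 0.2876, 0.2552]
ee_rot: [-0.0, 0.124, 0.992, -0.0]
force: [-0.1, -0.5, -0.7]
opening: 0.228
grasp_force: 59.3
```

```bash
python3 - <<'E'
from h import *
s=readout.sense();print(s['tcp_pos'],s['ee_rot'],go(.497,.2914,.21,2.897))
E
```

```text
[0.49869651 0.28761385 0.25523743] [-3.33120459e-05  1.23549041e-01  9.92338457e-01 -1.39226237e-04] (array([0.26, 0.33, 4.52]), np.float64(-0.003))
```

Emit:
carry_out(
  increments=[
    [1,[0.26,0.33,0],-0.003],
    [1,[0.26,0.33,1],-0.003],
    [1,[0.26,0.33,2.5],-0.003],
    [1,[0.26,0.33,3.6],-0.003],
    [1,[0.26,0.33,4.1],-0.003],
    [1,[0.26,0.33,4.1],-0.003],
    [1,[0.26,0.33,4.1],-0.003],
  ],
)

```text
time_s: 22.85
tcp_pos: [0.4967, 0.2923, 0.2141]
ee_rot: [-0.0, 0.122, 0.993, -0.0]
force: [0.2, 0.1, -1.7]
opening: 0.23
grasp_force: 59.3
```

```bash
python3 - <<'E'
from h import *
s=readout.sense();print(s['tcp_pos'],s['ee_rot'],go(.497,.2914,.1702,2.897))
c=cam('scene'); a=cv2.resize(c['pixels'][190:290,375:475],(600,600),interpolation=2); cv2.imwrite('pics/ins.png',a)
E
```

```text
[0.49672898 0.29230519 0.2140743 ] [-9.37192747e-05  1.22065907e-01  9.92521990e-01 -6.29246399e-05] (array([-0.05, -0.08,  4.39]), np.float64(-0.0))
```

View pics/ins.png

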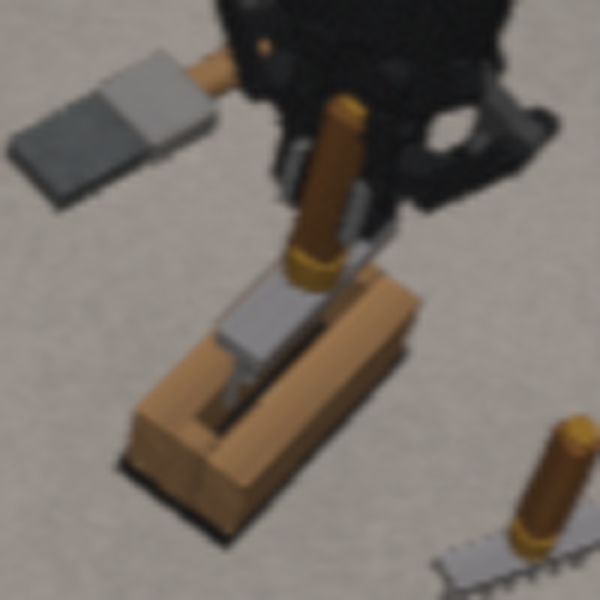

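The teeth hang over the slot (front tooth tip at (232,400) above the opening). Lowering.

Emit:
carry_out(
  increments=[
    [1,[-0.05,-0.08,0.3],0],
    [1,[-0.05,-0.08,0.8],0],
    [1,[-0.05,-0.08,1.3],0],
    [1,[-0.05,-0.08,1.8],0],
    [1,[-0.05,-0.08,1.8],0],
  ],
)

```text
time_s: 23.4
tcp_pos: [0.4965, 0.2911, 0.1953]
ee_rot: [-0.001, 0.122, 0.993, -0.0]
force: [-0.6, 0.9, -0.5]
opening: 0.225
grasp_force: 59.3
```

Emit:
carry_out(
  increments=[
    [1,[0,0,0.7],0],
    [1,[0,0,1.4],0],
    [1,[0,0,2],0],
    [1,[0,0,2.3],0],
    [1,[0,0,2.4],0],
    [1,[0,0,2.4],0],
  ],
)

```text
time_s: 24.0
tcp_pos: [0.4969, 0.2913, 0.1721]
ee_rot: [-0.0, 0.122, 0.993, -0.0]
force: [0.8, -0.5, -1.6]
opening: 0.223
grasp_force: 59.3
```

Emit:
carry_out(
  increments=[
    [1,[0,0,0.08],0],
    [1,[0,0,0.16],0],
    [1,[0,0,0.18],0],
    [1,[0,0,0.18],0],
  ],
)

```text
time_s: 24.4
tcp_pos: [0.497, 0.2914, 0.1705]
ee_rot: [0.0, 0.122, 0.993, 0.0]
force: [0.2, -0.8, -1.2]
opening: 0.229
grasp_force: 59.3
```

Emit:
carry_out(
  increments=[
    [1,[0,0,0.03],0],
    [1,[0,0,0.05],0],
    [1,[0,0,0.05],0],
  ],
)

```text
time_s: 24.7
tcp_pos: [0.497, 0.2914, 0.1702]
ee_rot: [0.0, 0.122, 0.993, 0.0]
force: [-0.5, 0.4, 2.3]
opening: 0.224
grasp_force: 59.8
```

Seated: contact at z 0.1702, as at pick-up. Open and retreat straight up.

Emit:
carry_out(
  increments=[
    [0.6,[0,0,0],0],
    [0.3,[0,0,0],0],
    [0,[0,0,0],0],
    [0,[0,0,0],0],
    [0,[0,0,0],0],
    [0,[0,0,0],0],
    [0,[0,0,0],0],
  ],
)

```text
time_s: 25.4
tcp_pos: [0.4969, 0.2914, 0.1699]
ee_rot: [0.0, 0.122, 0.993, 0.0]
force: [-0.3, 0.1, 0.2]
opening: 1.002
grasp_force: 0.0
```

Emit:
carry_out(
  increments=[
    [0,[0,0,-1],0],
    [0,[0,0,-3],0],
    [0,[0,0,-6],0],
    [0,[0,0,-9],0],
    [0,[0,0,-12],0],
    [0,[-4,-3,-13],0],
    [0,[-8,-6,-13],0],
    [0,[-12,-9,-13],0],
    [0,[-12,-9,-13],0],
  ],
)

```text
time_s: 26.3
tcp_pos: [0.5947, 0.1708, 0.3012]
ee_rot: [0.002, 0.124, 0.992, -0.0]
force: [0.1, 1.5, 0.5]
opening: 1.001
grasp_force: 0.0
```

```bash
python3 - <<'E'
from h import *
c=cam('scene'); b=cam('top'); s=readout.sense(); print(s['tcp_pos'],s['time_s'],s['opening'])
cv2.imwrite('pics/end.png',np.hstack([cv2.resize(c['pixels'][180:300,220:480],(780,360),interpolation=2)]))
for n in ['rake','rest']:
  for d in spotter.recognise(n,'scene'): print(n,round(d['score'],2),np.round(w(c,d['point']),3))
E
```

```text
[0.592062   0.17374836 0.3004552 ] 26.4 0.9991290963497602
rake 0.86 [0.353 0.393 0.104]
rake 0.73 [0.506 0.295 0.077]
rake 0.67 [0.535 0.405 0.038]
rest 0.96 [0.527 0.297 0.045]
```

View pics/end.png

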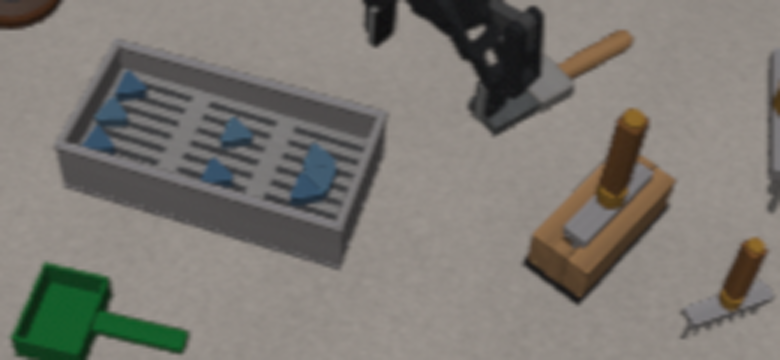

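The rake stands seated in its rest ((625,160)), and the chips lie 3/2/3 in one layer. The gripper is clear of everything at z 0.30, so I'm handing in.

```bash
python3 -c "
from rig import hand_in
print(hand_in())"
```

```text
the job is handed in; nothing more can be done
None
```

The job is handed in: the last pictures show the chips in one flat layer, three, two and three over the panels, with the rake back in its rest; floor contact read at most about 7 N, and it took about 26 s.

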